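# Hold a new handle against an oven door while the baker bolts it on

## Task

Be the baker's third hand: pick up the new black bow handle, offer it up to the oven door so that each foot sits centred on its orange rubber seal, and press it straight back with a steady push of about 12 N, so that both seals are squashed about half way and neither is crushed. Keep it there for at least three seconds and finish your program still gripping and pressing, because the baker puts the bolts in from behind and nothing else carries the handle. Leave the loaf tin, dish of bolts, screwdriver and scraper where they are.

Things in the scene. Friction and masses are not known exactly. Their poses are not given: they have to be found in the camera images.
- handle: New oven-door handle, loose, lying flat on the bench: a black bow 154 mm long (y), 63 mm deep (x), 24 mm thick (z), about 0.35 kg. Origin on its underside below the middle of the grip bar. The bar runs along y; at its ends the bow bends into legs along +x, ending in bright steel feet; open between the legs, 110 mm clear. x points from bar to feet, z up. May be fitted either side up.
- handle_grip (a point): Centre of the handle's straight grip bar, 12 mm above its underside. The bar is 108 mm long (y), 22 mm wide (x), 24 mm thick (z): grip it across the 22 mm, along the handle's x. Axes as handle. Once fitted, this point stands 66 mm in front of the door's face, less the squash of the seals.
- foot_left (a point): Centre of the end face of the handle's foot at +y: 52 mm in x and +65 mm in y from the centre of the grip bar. The foot is 24 mm across, flat-ended.
- foot_right (a point): The same for the foot at -y (-65 mm in y).
- door: Oven door of stainless steel with a glass window, 540 mm wide, 34 mm thick, fixed upright in two wooden clamp feet. Origin on the bench below the middle of its front face (towards the robot). x points straight into the door (press along +x), y along it, z up. Top edge 222 mm above the bench. Clamp feet: 190 mm either side of the middle; blocks 25 mm out from the face, 62 mm high.
- seal_left_face (a point): Centre of the front face of the orange rubber seal at the door's +y side: a 36 mm square pad on the top rail, standing 14 mm out from the door's face at rest, 192 mm above the bench (30 mm below the door's top edge), 65 mm from the door's middle. The point moves back with the face as the seal is squashed. Axes as door.
- seal_right_face (a point): The same for the seal at the door's -y side.
- seal_left (a joint): How far the +y seal is squashed, in m: 0 free, 0.008 fully crushed. It springs back; 1.5 N per mm, so both seals together give 3 N per mm of squash, and 4 mm on both is 12 N.
- seal_right (a joint): The same for the -y seal.
- loaf_tin: Dark steel loaf tin, 110 x 220 mm and 85 mm high, open on top; origin at the centre of its underside. Not to be moved.
- bolt_dish: Small round steel dish with two bolts in it, 90 mm across, 26 mm high; origin at the centre of its underside. Not to be moved.
- screwdriver: Screwdriver lying on the bench, about 200 mm long along its x. Not to be moved.
- scraper: Dough scraper lying on the bench: steel blade 80 x 130 mm with a wooden grip along one long edge, 22 mm high; origin at its underside. Not to be moved.
There are look-alikes about, which are no part of the job. Several things have the shape of the handle; the one meant has the colours described above.

How it is judged:
On the way, in this order (a step that is already met when the one before it is completed fails the run):
1. the handle is gripped and lifted clear of the bench (height (world z) of handle above 0.06 m and contact force between the fingers and handle above 2 N), for 0.2 s.
2. both feet sit centred on the seals, pressed steadily with 8 to 16 N for 1.5 s (((distance between foot_left and seal_left_face below 0.006 m and distance between foot_right and seal_right_face below 0.006 m) or (distance between foot_left and seal_right_face below 0.006 m and distance between foot_right and seal_left_face below 0.006 m)) and value of joint seal_left between 0.001 and 0.007 m and value of joint seal_right between 0.001 and 0.007 m and contact force between handle and door between 8 and 16 N and contact force between the fingers and handle above 3 N and linear speed of handle below 0.01 m/s), for 1.5 s.
At the end, for the whole second after the job is handed in: Still held in the gripper: each foot within 6 mm of the centre of its seal (either way up), each seal squashed between 1 and 7 mm, total push of handle on door between 8 and 16 N, the fingers bearing on the handle with over 3 N, and the handle still (under 10 mm/s) (all of step 2); the arm keeps its last pose, push and grip.
It fails at once if the handle is pressed on the door with more than 22 N, crushing the seals (contact force between handle and door above 22 N).
It fails at once if the loaf tin is shifted by over 30 mm (distance of loaf_tin from where it was at the start of the episode above 0.03 m).
It fails at once if the dish of bolts is shifted by over 30 mm (distance of bolt_dish from where it was at the start of the episode above 0.03 m).
It fails at once if the screwdriver is shifted by over 30 mm (distance of screwdriver from where it was at the start of the episode above 0.03 m).
It fails at once if the dough scraper is shifted by over 30 mm (distance of scraper from where it was at the start of the episode above 0.03 m).
It also fails if it takes over 56 s, if anything falls off the work surface, if the arm or the gripper's body presses on something with over 40 N, if the wrist force passes 120 N, or if a joint passes its speed limit or range.

## Robot

A 7-joint arm with a two-finger parallel gripper is mounted at the origin on the work surface. World frame = base frame: x ahead of the robot, y to its left, z up, the work surface at z = 0. Lengths are in m, angles in rad, forces in N, time in s.
With the tool pointing down it reaches from about 0.425 to 0.875 m from the base axis. Payload 4.7 kg.
Tool frame: the origin (TCP) lies at the very end of the fingers, on their centre line; the grasp point (between the pads) lies 19 mm behind it; z points along the fingers, y is the direction in which the jaws open and shut (so a half turn about z gives the same grasp; the last joint's range is limited). The gripper opens to 87 mm and grips with 3 to 60 N. Pads are 19 mm wide; open, the fingers measure 117 mm over their backs; the gripper's body (75 mm by 190 mm) begins 51 mm behind the grasp point.
Start: joints at [1.272, 0.321, -0.07, 1.45, 0.023, 1.371, -0.057], TCP at [0.2, -0.618, 0.223] pointing down, gripper open.
Joint ranges: [-2.86, 2.86], [-0.3, 2.09], [-1.38, 1.24], [0.06, 2.45], [-1.56, 4.7], [0.09, 2.05], [-2.69, 2.69]. Speed limits (rad/s): [2.57, 2.57, 3.14, 3.14, 3.14, 3.14, 3.14].

## Interface

Orientations are given as a rotation vector (axis times angle).
In Python, from bench import ctrl gives the robot as it stands. The module is installed in compiled form; this text tells all that it offers.
- The arm moves only by the tool move_arm, never from a script. Its arguments are lists of equal length, an entry for each row: "dp": the shift along the tool's x, y, z in units of 30 mm (1.0 is 30 mm), a list of three; "turn": the turn about the tool's z in units of 5 degrees (1.0 is 5 degrees); "jaw": the opening, from -1 (shut) to 1 (fully open). A call has 1 to 5 rows; each row is the pose to reach, as a shift and turn from the pose commanded when the call began, along the tool's axes at that moment; what a row does not reach only later rows make up. A row lasts 1/10 s, in which the tool goes at most 50 mm and 8.59 degrees, less where a joint would pass 70% of its speed; a pose out of reach is approached as far as the arm can. A call with a gripper value outside its range is refused whole. The fingers move at their own pace and stop on an object; "grip_force" is the grip in N (left out, the last holds). Time passes only in rows, so rows that repeat a pose let the fingers close. It gives the time, the measured TCP pose, the force and the opening at its end, in the units of the state.
- ctrl.get_state(): the state, without advancing time (a new reading comes with each control period).
- ctrl.get_image(name): name is "side" or "top" or "wrist"; returns the picture (480x640x3 uint8, red, green, blue); there is no depth.
- ctrl.camera_info(name): a dict with "intrinsics" (3x3 intrinsics, pixels), "extrinsics" (4x4, takes a point from world to camera coordinates). Camera axes: x right, y up, looking along -z (the intrinsics and any distortion apply to the point x, -y, -z); pixel columns grow to the right and rows downward; lengths in m; the calibration is good to about 2 mm. A picture is of the moment at which its call begins: read the wrist's pose just before it. camera_info takes no time and is no camera call; for the wrist camera it gives the pose at the moment of the call.
- ctrl.close_job(): hands the job in, once; it reports no verdict.
Trained networks look in the newest picture that a camera, given by its name, has taken for a name from the list of things; names that differ only in an ending like _2 or _b are one class to them, and where a whole thing is asked for, a point or a joint stands for the part that bears it (a point fixed in the world has none). Each returns a list of dicts, best first, with "confidence" (0 to 1); they miss things now and then, are a little off and sometimes report something else, mostly with a low value. They report only what shows in the picture. A call takes as long as a camera call. They do not tell look-alikes from the thing itself.
- ctrl.look_for(camera, target): "rect" ([centre column, centre row, width, height] in pixels, round what is visible of it).
- ctrl.masks_of(camera, target): "region" (480x640 bool, what is visible of it) and "rect" ([centre column, centre row, width, height] in pixels, round what is visible of it).
The state is a dict: "time": time; "joint_positions": joint angles; "qd": joint speeds; "joint_torque": joint torques, N m; "position": TCP position; "tool_rot": TCP orientation; "ft_force": force on the tool from outside, world axes, zero at the start; "torque": the same for the moment, N m; "grip_width": opening from 0.0 (shut) to 1.0 (fully open).
Only numpy, scipy, OpenCV 4.12 (cv2) and the standard library are available. Lean on these libraries where they do the work, as an engineer would, in place of code of your own. Each camera call takes 0.05 s, during which the arm holds its last target. There are 200 camera calls.

## Working session

There is one attempt and no reset: what is moved stays moved. The work goes in short steps, Python scripts to look and compute and a tool call to move; the robot and the scene stay as the last step left them, time stands still between calls to the robot, and variables do not carry over. Pictures are saved under pics/ and viewed, about 8 in all and at most 12, crops included, and the job is handed in when it is done.

Besides the shell and the picture viewer there is one more tool, called after ">>>" in YAML: its name, and indented under it one key for each argument. move_arm: Moves the arm, as the interface text tells. Its arguments: {"type":"object","properties":{"dp":{"type":"array","items":{"type":"array","items":{"type":"number"}}},"turn":{"type":"array","items":{"type":"number"}},"jaw":{"type":"array","items":{"type":"number"}},"grip_force":{"type":"number"}},"required":["dp","turn","jaw"]}

```bash
mkdir -p pics; cat > h.py <<'E'
import numpy as np, cv2
from bench import ctrl
from scipy.spatial.transform import Rotation as R
def ray(cam,px,info=None):
    i=info or ctrl.camera_info(cam); K=np.array(i["intrinsics"]);E=np.array(i["extrinsics"])
    d=np.linalg.inv(K)@np.array([px[0],px[1],1.]); d=np.array([d[0],-d[1],-d[2]])
    return -E[:3,:3].T@E[:3,3], E[:3,:3].T@d
def onz(cam,px,z,info=None):
    o,d=ray(cam,px,info); return o+d*(z-o[2])/d[2]
def proj(cam,p,info=None):
    i=info or ctrl.camera_info(cam); K=np.array(i["intrinsics"]);E=np.array(i["extrinsics"])
    c=E[:3,:3]@np.array(p)+E[:3,3]; u=K@np.array([c[0],-c[1],-c[2]]); return u[:2]/u[2]
def tri(c1,p1,c2,p2):
    o1,d1=ray(c1,p1);o2,d2=ray(c2,p2);d1/=np.linalg.norm(d1);d2/=np.linalg.norm(d2)
    t=np.linalg.lstsq(np.c_[d1,-d2],o2-o1,rcond=None)[0]
    a=o1+t[0]*d1;b=o2+t[1]*d2; return (a+b)/2,np.linalg.norm(a-b)
def save(cam,name):
    im=ctrl.get_image(cam); cv2.imwrite("pics/"+name,im[:,:,::-1]); return im
E
python3 - <<'E'
from h import *
np.set_printoptions(precision=3,suppress=True)
print(ctrl.get_state())
ims=[]
for c in("top","side"):
    i=ctrl.camera_info(c); print(c,np.array(i["intrinsics"])[0],ray(c,(320,240)), {k:v for k,v in i.items() if k not in("intrinsics","extrinsics")})
    save(c,c+"1.png")
    for n in("handle","door","foot_left","seal_left_face","loaf_tin","bolt_dish","screwdriver","scraper"):
        for d in ctrl.look_for(c,n)[:5]: print(c,n,np.round(d["rect"]),round(d["confidence"],2))
E
```

```text
{'time': 0.0, 'joint_positions': array([ 1.272,  0.322, -0.07 ,  1.452,  0.023,  1.371, -0.057]), 'qd': array([-0.   ,  0.002, -0.   , -0.   ,  0.   , -0.   ,  0.002]), 'joint_torque': array([ -0.001, -49.129,  -0.404, -31.253,  -0.064,   0.044,   0.   ]), 'position': array([ 0.2  , -0.618,  0.221]), 'tool_rot': array([-3.101, -0.489,  0.001]), 'ft_force': array([-0.437,  0.351, -0.596]), 'torque': array([ 0.016, -0.012, -0.05 ]), 'grip_width': 0.9984246980668018}
top [624.774   0.    321.791] (array([ 0.396, -0.004,  1.542]), array([ 0.094, -0.004, -0.996])) {}
top handle [210. 357.  36.  64.] 0.87
top handle [347. 280.  60.  51.] 0.76
top handle [328. 132.  40.  61.] 0.66
top door [352. 201. 255.  91.] 0.57
top foot_left [347. 282.  59.  52.] 0.97
top foot_left [326. 133.  41.  61.] 0.9
top foot_left [265. 286.  48.  58.] 0.61
top foot_left [210. 358.  35.  64.] 0.6
top foot_left [320. 200.  17.  12.] 0.42
top loaf_tin [482. 302. 104.  56.] 0.95
top bolt_dish [144. 298.  36.  37.] 0.96
top screwdriver [491. 213.  47.  69.] 0.88
top scraper [134. 228.  58.  43.] 0.86
side [599.033   0.    319.396] (array([ 0.455, -1.187,  1.185]), array([ 0.064,  0.748, -0.661])) {}
side handle [277. 294.  46.  45.] 0.97
side handle [275. 246.  48.  29.] 0.79
side handle [413. 277.  55.  29.] 0.75
side handle [222. 219.  53.  22.] 0.65
side door [351. 276.  79. 208.] 0.59
side foot_left [280. 298.  48.  43.] 0.95
side foot_left [274. 247.  50.  28.] 0.88
side foot_left [220. 218.  52.  12.] 0.86
side foot_left [413. 277.  57.  31.] 0.63
side loaf_tin [258. 394.  62. 111.] 0.89
side bolt_dish [266. 188.  26.  19.] 0.71
side screwdriver [344. 403.  59.  31.] 0.8
side scraper [320. 181.  33.  27.] 0.63
side scraper [279. 297.  51.  41.] 0.59
side scraper [266. 187.  22.  18.] 0.57
```

View pics/top1.png

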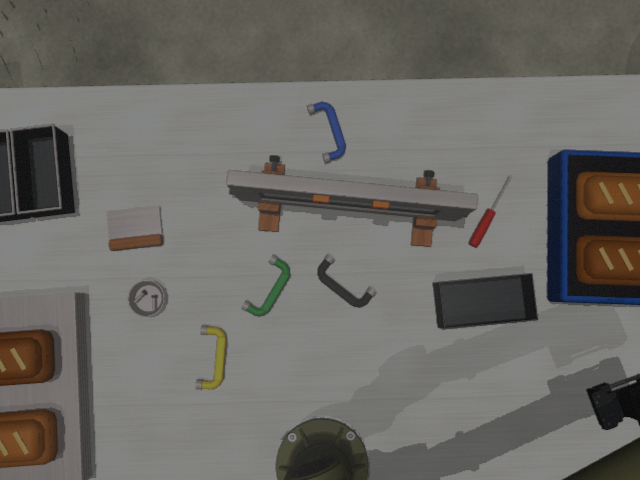

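View pics/side1.png

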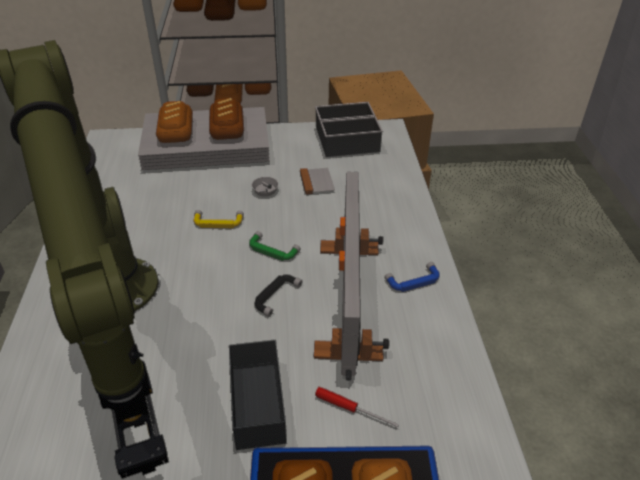

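The black handle is at (347,280) in top. Look-alikes are blue (328,132), green (265,286) and yellow (210,357). Black with steel feet matches the description. Next I check it in a crop and measure.

```bash
python3 - <<'E'
from h import *
np.set_printoptions(precision=4,suppress=True)
im=cv2.imread("pics/top1.png")
ctrl.get_image("top")
for d in ctrl.masks_of("top","handle"):
    m=d["region"]; print(np.round(d["rect"]),d["confidence"],im[m].mean(0))
    if abs(d["rect"][0]-347)<15 and abs(d["rect"][1]-281)<15:
        r=cv2.minAreaRect(np.argwhere(m)[:,::-1].astype(np.float32)); print(r)
        for q in cv2.boxPoints(r): print(q,onz("top",q,.018))
hsv=cv2.cvtColor(im,cv2.COLOR_BGR2HSV)
o=((hsv[...,0]>4)&(hsv[...,0]<18)&(hsv[...,1]>200)&(hsv[...,2]>120)).astype(np.uint8)
n,l,s,c=cv2.connectedComponentsWithStats(o)
P=[]
for k in range(1,n):
    if s[k,4]>20 and 180<c[k][1]<225: print(s[k],c[k],onz("top",c[k],.21))
# door top corners
for q in [(228,172),(476,196),(474,207),(228,185)]: print(q,onz("top",q,.222))
crop=np.hstack([cv2.resize(im[240:325,300:400],(400,340),interpolation=2),cv2.resize(im[170:240,300:400],(400,280),interpolation=2)[:340] if 0 else cv2.resize(im[165:250,300:400],(400,340),interpolation=2)])
cv2.imwrite("pics/crop1.png",crop)
print(ctrl.camera_info("wrist"))
E
```

```text
[210. 358.  32.  64.] 0.92 [ 61.3684 112.6107 119.4068]
[346. 280.  60.  53.] 0.91 [60.8425 61.7106 62.4026]
((343.30322265625, 282.66168212890625), (63.408470153808594, 27.0530948638916), 38.50065231323242)
[310.0709 273.5109] [0.4579 0.0167 0.018 ]
[326.912  252.3392] [ 0.5087 -0.0256  0.018 ]
[376.5356 291.8124] [ 0.4096 -0.1439  0.018 ]
[359.6944 312.9842] [ 0.3594 -0.1015  0.018 ]
[266. 285.  47.  58.] 0.8 [65.4199 93.9108 61.8031]
[328. 134.  39.  58.] 0.74 [104.4196  71.3037  59.9498]
(228, 172) [0.671  0.1849 0.222 ]
(476, 196) [ 0.6069 -0.3442  0.222 ]
(474, 207) [ 0.5833 -0.3388  0.222 ]
(228, 185) [0.6428 0.1852 0.222 ]
{'intrinsics': array([[406.4634,   0.    , 322.6065],
       [  0.    , 406.4634, 236.2661],
       [  0.    ,   0.    ,   1.    ]]), 'extrinsics': array([[ 0.3081, -0.9513, -0.0002, -0.6512],
       [ 0.9219,  0.2986, -0.2469,  0.0308],
       [ 0.2349,  0.0759,  0.969 , -0.3887],
       [ 0.    ,  0.    ,  0.    ,  1.    ]])}
```

View pics/crop1.png

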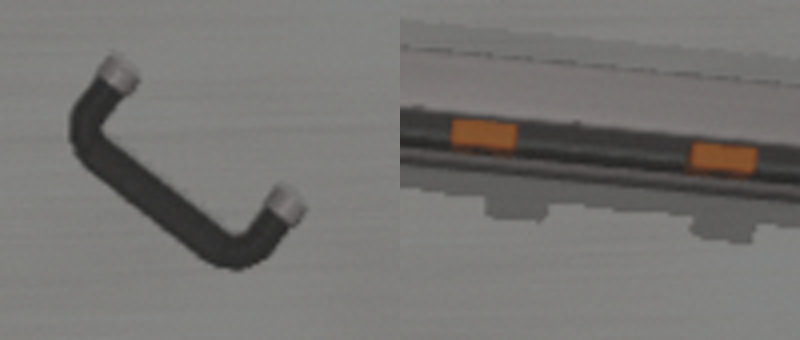

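The close crop shows the black bow with bright steel feet centred near top pixels (329.8,258.5) and (371.8,291.3). The orange seal tops are near (321,199) and (381,204). The feet are about 130 mm apart, which fits. I go above the handle now.

>>> move_arm:
  dp:
    - [1.04,-1.28,0]
    - [2.08,-2.56,0]
    - [3.12,-3.84,0]
    - [4.16,-5.12,0]
    - [5.2,-6.4,0]
  turn: [0,0,0,0,0]
  jaw: [1,1,1,1,1]

```text
time: 1.5
position: [0.2899, -0.3859, 0.2227]
tool_rot: [3.102, 0.489, 0.0]
ft_force: [0.9, -0.3, -0.0]
grip_width: 0.999
```

>>> move_arm:
  dp:
    - [1.04,-1.28,0]
    - [2.08,-2.56,0]
    - [3.12,-3.84,0]
    - [4.16,-5.12,0]
    - [5.2,-6.4,0]
  turn: [0,0,0,0,0]
  jaw: [1,1,1,1,1]

```text
time: 2.0
position: [0.3791, -0.1552, 0.2229]
tool_rot: [3.102, 0.489, 0.001]
ft_force: [1.4, 0.2, 1.4]
grip_width: 1.001
```

>>> move_arm:
  dp:
    - [1.0,-1.0,0]
    - [2.0,-2.0,0]
    - [2.4,-2.8,0]
    - [2.4,-2.8,0]
    - [2.4,-2.8,0]
  turn: [-1.5,-3,-4.5,-6,-6.8]
  jaw: [1,1,1,1,1]

```text
time: 2.5
position: [0.4216, -0.0538, 0.2228]
tool_rot: [2.819, 1.385, -0.0]
ft_force: [0.2, -0.1, 1.0]
grip_width: 0.997
```

```bash
python3 - <<'E'
from h import *
np.set_printoptions(precision=4,suppress=True)
s=ctrl.get_state(); print(s["time"],s["position"],s["tool_rot"],s["joint_positions"],s["qd"])
print(R.from_rotvec(s["tool_rot"]).as_matrix())
i=ctrl.camera_info("wrist");np.save("wi.npy",i,allow_pickle=True)
save("wrist","w1.png")
print(ray("wrist",(320,240))[0])
for d in ctrl.masks_of("wrist","handle"): print(d["rect"],d["confidence"])
for p in [(0.419,-0.054,.024)]: print(proj("wrist",p))
E
```

```text
2.5 [ 0.4216 -0.0538  0.2228] [ 2.8188  1.385  -0.    ] [ 0.7386 -0.1689 -0.5986  1.9483 -0.0968  1.3338 -0.4881] [-0.0545  0.0064  0.0816  0.0028  0.0148 -0.003   0.6408]
[[ 0.6111  0.7916  0.0004]
 [ 0.7916 -0.6111 -0.0008]
 [-0.0004  0.0008 -1.    ]]
[ 0.4621 -0.0026  0.3843]
[11.6, 23.2, 19.5, 46.5] 0.95
[197.5, 41.7, 189.0, 83.4] 0.94
[344.0, 204.0, 76.0, 165.4] 0.59
[319.1911 209.3122]
```

View pics/w1.png

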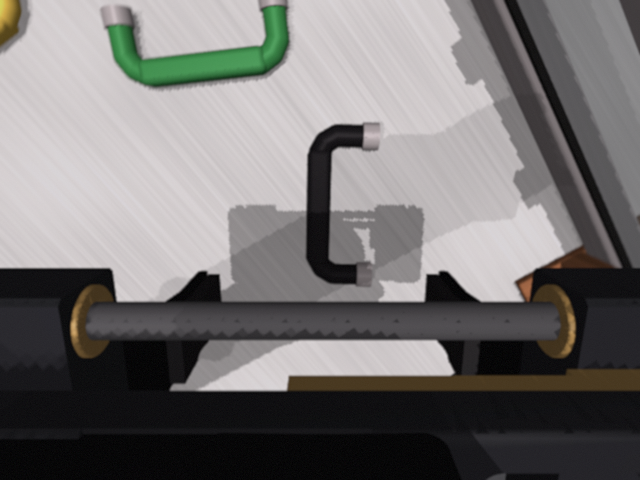

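The wrist view shows the black handle upright: bar centre about (319,205), foot ends about (382,135) and (372,273). The jaws at the sides are roughly aligned with it. I fit its pose against the model outline.

```bash
cat >> h.py <<'E'
def poly(x,y,a):
    # visible outline approx: two z-layers of the bow
    P=[]
    for z in (.004,.012,.020):
        h=.012 if z==.012 else .0095
        ins=.012-h
        o=[(-.011+ins,-.05),(.005,-.0768+ins),(.052,-.0768+ins),(.052,-.0532-ins),(.013,-.0532-ins),(.011-ins,-.048),(.011-ins,.048),(.013,.0532+ins),(.052,.0532+ins),(.052,.0768-ins),(.005,.0768-ins),(-.011+ins,.05)]
        c,s=np.cos(a),np.sin(a)
        P.append([(x+c*u-s*v,y+s*u+c*v,z) for u,v in o])
    return P
def fit(mask,info,x0):
    from scipy.optimize import minimize
    def cost(p):
        im=np.zeros(mask.shape,np.uint8)
        for L in poly(p[0],p[1],p[2]):
            q=np.array([proj("wrist",w,info) for w in L]); cv2.fillPoly(im,[np.round(q*16).astype(np.int32)],1,shift=4)
        return 1-(im.astype(bool)&mask).sum()/(im.astype(bool)|mask).sum()
    r=minimize(cost,x0,method="Nelder-Mead",options=dict(initial_simplex=np.array(x0)+np.array([[0,0,0],[.008,0,0],[0,.008,0],[0,0,.1]]),xatol=1e-4,fatol=1e-4))
    return r.x,r.fun
E
python3 - <<'E'
from h import *
np.set_printoptions(precision=4,suppress=True)
i=ctrl.camera_info("wrist");s=ctrl.get_state();im=save("wrist","w2.png");print(s["position"])
best=[d for d in ctrl.masks_of("wrist","handle") if abs(d["rect"][0]-344)<25]
for d in best:
    print(d["rect"],d["confidence"]); p,f=fit(d["region"],i,[.419,-.054,-.66]); print(p,f,np.degrees(p[2]))
F=[onz("wrist",q,.014,i) for q in((382,135),(372,273))]; b=onz("wrist",(319,205),.02,i); print(F,b)
F=np.array(F); m=F.mean(0); y=F[0]-F[1]; print(np.linalg.norm(y),np.degrees(np.arctan2(-y[0],y[1])), np.linalg.norm(m-b),m)
t=R.from_rotvec(s["tool_rot"]).as_matrix(); print(np.degrees(np.arctan2(t[1,1],t[0,1])))
E
```

```text
[ 0.4214 -0.0547  0.2227]
[342.6, 204.6, 74.8, 163.2] 0.64
[ 0.4176 -0.0527 -0.682 ] 0.07440774107440773 -39.07435896789588
[array([ 0.5027, -0.0372,  0.014 ]), array([ 0.4194, -0.1356,  0.014 ])] [ 0.4208 -0.0513  0.02  ]
0.12895427804693707 -40.209566722211676 0.05370446459082756 [ 0.4611 -0.0864  0.014 ]
-38.02196876513187
```

>>> move_arm:
  dp:
    - [0,-0.1,1.4]
    - [0,-0.1,2.8]
    - [0,-0.1,4.2]
    - [0,-0.1,5.6]
    - [0,-0.1,5.6]
  turn: [0.3,0.3,0.3,0.3,0.3]
  jaw: [1,1,1,1,1]

```text
time: 3.2
position: [0.4141, -0.0524, 0.0501]
tool_rot: [-2.836, -1.333, 0.012]
ft_force: [-1.2, -0.0, 0.9]
grip_width: 1.001
```

>>> move_arm:
  dp:
    - [0,0,0.5]
    - [0,0,1.0]
    - [0,0,1.5]
    - [0,0,1.65]
    - [0,0,1.65]
  turn: [0,0,0,0,0]
  jaw: [1,1,1,1,1]

```text
time: 3.7
position: [0.4196, -0.0535, 0.006]
tool_rot: [2.843, 1.337, 0.001]
ft_force: [-0.1, -0.6, 0.8]
grip_width: 0.999
```

>>> move_arm:
  dp:
    - [0,0,0]
    - [0,0,0]
    - [0,0,0]
    - [0,0,0]
    - [0,0,0]
  turn: [0,0,0,0,0]
  jaw: [0,-0.4,-0.8,-0.8,-0.8]
  grip_force: 40

```text
time: 4.2
position: [0.4191, -0.0532, 0.0052]
tool_rot: [2.842, 1.338, 0.0]
ft_force: [0.4, 0.4, 0.5]
grip_width: 0.635
```

```bash
python3 - <<'E'
from h import *
s=ctrl.get_state(); print(s["time"],s["position"],s["joint_positions"],s["ft_force"],s["grip_width"]*87)
t=R.from_rotvec(s["tool_rot"]).as_matrix(); print(np.degrees(np.arctan2(t[1,1],t[0,1])),t[:,2])
E
```

```text
4.2 [ 0.41908327 -0.05322062  0.00521804] [ 0.70206683  0.12473102 -0.65756672  2.19605786  0.10180781  0.84892024
 -0.70983065] [0.41349655 0.40967873 0.47251009] 55.223913986842646
-39.57509961736003 [ 2.63567092e-04 -2.58239101e-04 -9.99999932e-01]
```

>>> move_arm:
  dp:
    - [0,0,0]
    - [0,0,0]
    - [0,0,0]
    - [0,0,0]
    - [0,0,0]
  turn: [0,0,0,0,0]
  jaw: [-1,-1,-1,-1,-1]

```text
time: 4.7
position: [0.4186, -0.0529, 0.0049]
tool_rot: [-2.842, -1.338, 0.001]
ft_force: [-1.4, 1.0, 1.9]
grip_width: 0.244
```

>>> move_arm:
  dp:
    - [0,0,0]
    - [0,0,0]
    - [0,0,0]
    - [0,0,0]
    - [0,0,0]
  turn: [0,0,0,0,0]
  jaw: [-1,-1,-1,-1,-1]

```text
time: 5.2
position: [0.4186, -0.0529, 0.0049]
tool_rot: [-2.842, -1.338, 0.001]
ft_force: [-2.4, 2.0, 1.8]
grip_width: 0.254
```

>>> move_arm:
  dp:
    - [0,0,-0.6]
    - [0,0,-2]
    - [0,0,-3.6]
    - [0,0,-5.2]
    - [0,0,-6.0]
  turn: [0,0,0,0,0]
  jaw: [-1,-1,-1,-1,-1]

```text
time: 5.7
position: [0.421, -0.0539, 0.1889]
tool_rot: [2.838, 1.335, 0.007]
ft_force: [0.4, -0.9, -2.3]
grip_width: 0.255
```

>>> move_arm:
  dp:
    - [0,0,0]
    - [0,0,0]
    - [0,0,0]
    - [0,0,0]
    - [0,0,0]
  turn: [-1.5,-3,-4.5,-6,-6.5]
  jaw: [-1,-1,-1,-1,-1]

```text
time: 6.2
position: [0.4188, -0.0537, 0.1845]
tool_rot: [2.35, 2.084, -0.001]
ft_force: [0.2, 0.2, -3.9]
grip_width: 0.249
```

```bash
python3 - <<'E'
from h import *
np.set_printoptions(precision=4,suppress=True)
s=ctrl.get_state(); print(s["time"],s["position"],s["joint_positions"],s["ft_force"],s["grip_width"]*87)
t=R.from_rotvec(s["tool_rot"]).as_matrix(); print(np.degrees(np.arctan2(t[1,1],t[0,1])),t[:,2])
save("wrist","w3.png"); im=save("top","top2.png"); sd=save("side","side2.png")
cv2.imwrite("pics/c2.png",np.hstack([cv2.resize(im[150:300,260:420],(426,400),interpolation=2),cv2.resize(sd[190:320,200:370],(370,400),interpolation=2)])[...,::-1])
E
```

```text
6.2 [ 0.4188 -0.0537  0.1845] [ 0.7087 -0.145  -0.5859  2.0102 -0.0834  1.2534  0.0336] [ 0.1731  0.2155 -3.9169] 21.640680637202145
-6.880038888126968 [-0.0001 -0.0008 -1.    ]
```

View pics/w3.png

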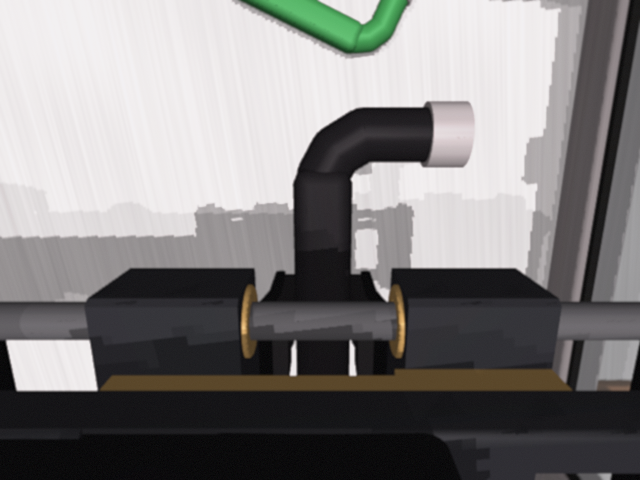

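View pics/c2.png

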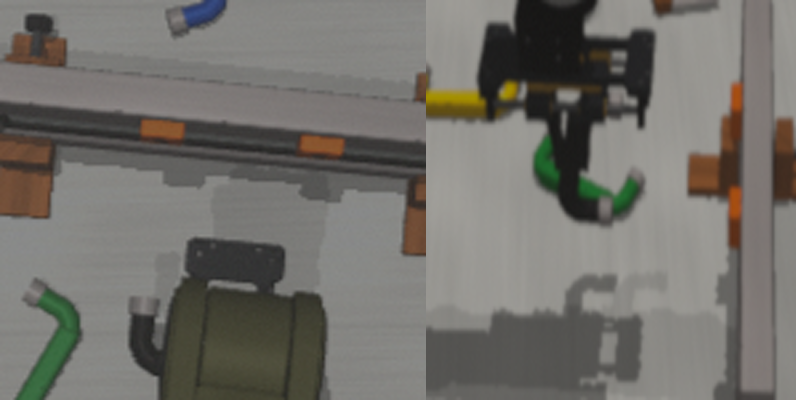

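The handle is held level. In the wrist view the left foot ends near (472,133). In top the seals are near (321.4,198.4) and (380.9,204.8). I measure the seals and the door yaw.

```bash
python3 - <<'E'
from h import *
np.set_printoptions(precision=4,suppress=True)
def blobs(f,box):
    im=cv2.imread(f); h=cv2.cvtColor(im,cv2.COLOR_BGR2HSV); x0,y0,x1,y1=box
    o=np.zeros(im.shape[:2],np.uint8); o[y0:y1,x0:x1]=((h[...,0]>3)&(h[...,0]<20)&(h[...,1]>140)&(h[...,2]>70))[y0:y1,x0:x1]
    n,l,s,c=cv2.connectedComponentsWithStats(o)
    return [(s[k],c[k],cv2.minAreaRect(np.argwhere(l==k)[:,::-1].astype(np.float32)),cv2.minAreaRect) for k in range(1,n) if s[k,4]>15]
P=[]
for f in("top1.png","top2.png"):
    for s,c,r,_ in blobs("pics/"+f,(300,185,400,215)):
        print(s,c,r,onz("top",c,.2)); P.append(onz("top",c,.2))
for a,b in((P[0],P[1]),(P[2],P[3])):
    d=a-b; print("mid",(a+b)/2,"len",np.linalg.norm(d),"yaw",np.degrees(np.arctan2(-d[0],d[1])))
for s,c,r,_ in blobs("pics/side1.png",(325,200,352,280)): print("side",s,c,r)
# door long edges in top: fit rear/front top edges
im=cv2.imread("pics/top1.png"); g=cv2.cvtColor(im,6)
seg=cv2.createLineSegmentDetector().detect(g[150:230,210:490])[0][:,0]
for q in seg:
    q=q+np.array([210,150,210,150])
    if np.hypot(q[2]-q[0],q[3]-q[1])>70:
        a,b=onz("top",q[:2],.222),onz("top",q[2:],.222); d=a-b; d*=np.sign(d[1]); print(q,np.degrees(np.arctan2(-d[0],d[1])),a,b)
E
```

```text
[313 195  16   7  98] [320.5 198. ] ((320.5, 198.0), (6.0, 15.0), 90.0) [ 0.6138 -0.0119  0.2   ]
[373 201  16   7  94] [380.4149 203.9362] ((380.45123291015625, 203.93902587890625), (15.46041488647461, 5.742440223693848), 6.34019136428833) [ 0.5978 -0.1416  0.2   ]
[313 195  16   7  98] [320.5 198. ] ((320.5, 198.0), (6.0, 15.0), 90.0) [ 0.6138 -0.0119  0.2   ]
[373 201  16   7  98] [380.5102 204.    ] ((380.5, 204.0), (6.0, 15.0), 90.0) [ 0.5976 -0.1418  0.2   ]
mid [ 0.6058 -0.0767  0.2   ] len 0.13061180167880546 yaw -7.031104374352654
mid [ 0.6057 -0.0768  0.2   ] len 0.13083034116288428 yaw -7.083051790353642
side [337 217   8  23 120] [340.8917 228.9333] ((340.5, 228.0), (22.0, 7.0), 90.0)
side [325 241  10  11 107] [329.4019 246.1402] ((329.5, 246.0), (10.0, 9.0), 90.0)
side [338 250   7  20  99] [341.4545 258.4848] ((341.0, 259.5), (19.0, 6.0), 90.0)
[226.7739 184.1624 474.2373 208.2874] -6.94192712118785 [0.6447 0.1878 0.222 ] [ 0.5805 -0.3392  0.222 ]
[435.513  214.2813 260.5801 197.339 ] -6.901441787804783 [ 0.5695 -0.256   0.222 ] [0.6146 0.116  0.222 ]
[410.6289 216.8354 283.1241 204.3841] -6.94556327118124 [ 0.5653 -0.2028  0.222 ] [0.5983 0.0682 0.222 ]
```

```bash
python3 - <<'E'
from h import *
np.set_printoptions(precision=4,suppress=True)
s=ctrl.get_state(); p=s["position"]; a=np.radians(-6.95); n=np.array([np.cos(a),np.sin(a)]); e=np.array([-n[1],n[0]])
print(p,p[:2]@n,p[:2]@e)
for c,q in(("wrist",(470,134)),("top",(313.7,262.5))):
    f=onz(c,q,.195)[:2]-p[:2]; print(c,f@n,f@e)
E
```

```text
[ 0.4188 -0.0535  0.1846] 0.42221848603916035 -0.0024381886525357303
wrist 0.053256516174837384 0.06513566759923234
top 0.04787344046035148 0.06579713894205205
```

>>> move_arm:
  dp:
    - [0,0.8,0]
    - [0,1.8,0]
    - [0,2.6,0]
    - [0,3.2,0]
    - [0,3.2,0]
  turn: [0,0,0,0,0]
  jaw: [-1,-1,-1,-1,-1]

```text
time: 6.85
position: [0.5161, -0.0655, 0.1845]
tool_rot: [-2.355, -2.078, -0.003]
ft_force: [0.5, 0.4, -3.5]
grip_width: 0.25
```

```bash
python3 - <<'E'
from h import *
np.set_printoptions(precision=4,suppress=True)
s=ctrl.get_state(); p=s["position"]; a=np.radians(-6.95); n=np.array([np.cos(a),np.sin(a)]); e=np.array([-n[1],n[0]])
t=R.from_rotvec(s["tool_rot"]).as_matrix(); print(np.degrees(np.arctan2(t[1,1],t[0,1])),t[:,2])
print(s["time"],p,p[:2]@n,p[:2]@e,s["ft_force"],s["joint_positions"])
i=ctrl.camera_info("wrist"); np.save("w4i.npy",i,allow_pickle=True); save("wrist","w4.png")
E
```

```text
-7.157187748599384 [ 0.0009  0.0015 -1.    ]
6.85 [ 0.5161 -0.0655  0.1845] 0.5202017206882269 -0.0025303564767010026 [ 0.4763  0.4179 -3.5103] [ 0.6743  0.1066 -0.632   1.8041  0.0647  1.2511 -0.1002]
```

View pics/w4.png

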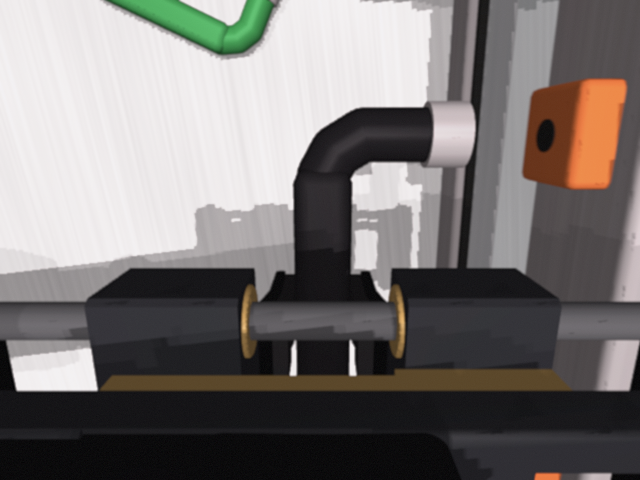

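The wrist view shows the seal's bolt hole at (546,135) and the foot end centred near row 134, so they line up with about 29 mm to go. I close in and then press in small steps.

>>> move_arm:
  dp:
    - [0,0.3,0]
    - [0,0.6,0]
    - [0,0.8,0]
    - [0,0.85,0]
    - [0,0.85,0]
  turn: [0,0,0,0,0]
  jaw: [-1,-1,-1,-1,-1]

```text
time: 7.4
position: [0.5396, -0.0681, 0.185]
tool_rot: [-2.354, -2.08, 0.0]
ft_force: [-0.1, -0.2, -3.0]
grip_width: 0.248
```

>>> move_arm:
  dp:
    - [0,0.03,0]
    - [0,0.06,0]
    - [0,0.09,0]
    - [0,0.1,0]
    - [0,0.1,0]
  turn: [0,0,0,0,0]
  jaw: [-1,-1,-1,-1,-1]

```text
time: 7.9
position: [0.5425, -0.0686, 0.1851]
tool_rot: [2.354, 2.08, -0.0]
ft_force: [-0.5, -0.6, -3.2]
grip_width: 0.248
```

>>> move_arm:
  dp:
    - [0,0.03,0]
    - [0,0.06,0]
    - [0,0.08,0]
    - [0,0.08,0]
    - [0,0.08,0]
  turn: [0,0,0,0,0]
  jaw: [-1,-1,-1,-1,-1]

```text
time: 8.4
position: [0.5449, -0.0688, 0.185]
tool_rot: [-2.354, -2.08, 0.0]
ft_force: [0.1, 0.5, -2.8]
grip_width: 0.248
```

>>> move_arm:
  dp:
    - [0,0.02,0]
    - [0,0.04,0]
    - [0,0.06,0]
    - [0,0.06,0]
    - [0,0.06,0]
  turn: [0,0,0,0,0]
  jaw: [-1,-1,-1,-1,-1]

```text
time: 8.9
position: [0.5467, -0.069, 0.185]
tool_rot: [-2.354, -2.08, 0.0]
ft_force: [0.1, -0.1, -3.3]
grip_width: 0.252
```

>>> move_arm:
  dp:
    - [0,0.02,0]
    - [0,0.04,0]
    - [0,0.05,0]
    - [0,0.05,0]
    - [0,0.05,0]
  turn: [0,0,0,0,0]
  jaw: [-1,-1,-1,-1,-1]

```text
time: 9.4
position: [0.5478, -0.0692, 0.1849]
tool_rot: [-2.354, -2.08, 0.001]
ft_force: [-2.9, -0.0, -2.4]
grip_width: 0.252
```

```bash
python3 - <<'E'
from h import *
np.set_printoptions(precision=4,suppress=True)
s=ctrl.get_state(); print(s["time"],s["position"],s["ft_force"],s["torque"]); save("wrist","w5.png")
E
```

```text
9.4 [ 0.5478 -0.0692  0.1849] [-2.8638 -0.0167 -2.3702] [0.0527 0.435  0.043 ]
```

View pics/w5.png

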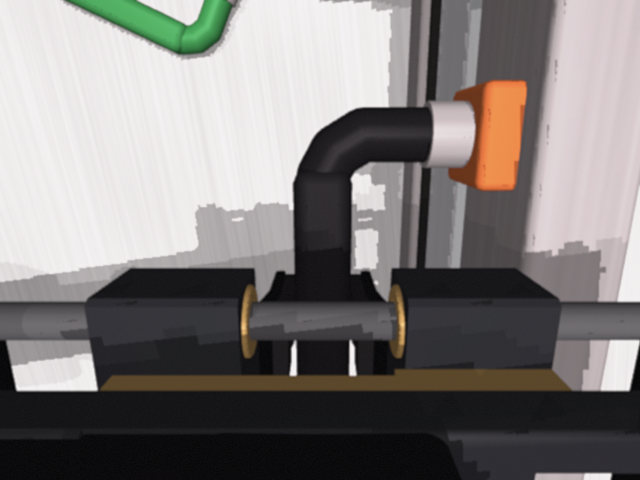

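The left foot is touching and centred on its seal (foot row about 134, seal rows about 81–190). The reading is about 3 N of push, so I add roughly 3 mm.

>>> move_arm:
  dp:
    - [0,0.02,0]
    - [0,0.04,0]
    - [0,0.06,0]
    - [0,0.06,0]
    - [0,0.06,0]
  turn: [0,0,0,0,0]
  jaw: [-1,-1,-1,-1,-1]

```text
time: 9.95
position: [0.5491, -0.0694, 0.185]
tool_rot: [-2.353, -2.079, 0.003]
ft_force: [-6.2, -0.6, 0.7]
grip_width: 0.248
```

>>> move_arm:
  dp:
    - [0,0.01,0]
    - [0,0.02,0]
    - [0,0.03,0]
    - [0,0.03,0]
    - [0,0.03,0]
  turn: [0,0,0,0,0]
  jaw: [-1,-1,-1,-1,-1]

```text
time: 10.45
position: [0.5495, -0.0694, 0.1849]
tool_rot: [-2.353, -2.079, 0.004]
ft_force: [-7.6, 0.2, 0.0]
grip_width: 0.25
```

```bash
python3 - <<'E'
from h import *
np.set_printoptions(precision=4,suppress=True)
s=ctrl.get_state(); print(s["time"],s["position"],s["ft_force"],s["torque"],s["tool_rot"])
w=save("wrist","w6.png");t=save("top","top3.png");d=save("side","side3.png")
cv2.imwrite("pics/c3.png",np.hstack([cv2.resize(t[175:255,280:420],(400,229),interpolation=2),cv2.resize(d[200:300,280:380],(229,229),interpolation=2)])[...,::-1])
E
```

```text
10.45 [ 0.5495 -0.0694  0.1849] [-7.5535  0.2033  0.0036] [0.1148 1.3839 0.061 ] [-2.3527 -2.0788  0.0039]
```

>>> move_arm:
  dp:
    - [0,0.02,0]
    - [0,0.04,0]
    - [0,0.05,0]
    - [0,0.05,0]
    - [0,0.05,0]
  turn: [0,0,0,0,0]
  jaw: [-1,-1,-1,-1,-1]

```text
time: 11.1
position: [0.5503, -0.0695, 0.185]
tool_rot: [-2.352, -2.078, 0.006]
ft_force: [-10.1, 0.5, 3.4]
grip_width: 0.248
```

>>> move_arm:
  dp:
    - [0,0.01,0]
    - [0,0.03,0]
    - [0,0.03,0]
    - [0,0.03,0]
    - [0,0.03,0]
  turn: [0,0,0,0,0]
  jaw: [-1,-1,-1,-1,-1]

```text
time: 11.6
position: [0.5508, -0.0695, 0.185]
tool_rot: [-2.351, -2.078, 0.007]
ft_force: [-11.8, 0.4, 3.6]
grip_width: 0.251
```

```bash
python3 - <<'E'
from h import *
np.set_printoptions(precision=4,suppress=True)
s=ctrl.get_state(); print(s["time"],s["position"],s["ft_force"],s["torque"],s["tool_rot"])
w=save("wrist","w6.png");t=save("top","top3.png");d=save("side","side3.png")
cv2.imwrite("pics/c3.png",np.vstack([np.hstack([cv2.resize(t[175:255,280:420],(525,300),interpolation=2),cv2.resize(d[200:300,290:380],(270,300),interpolation=2)]),np.pad(cv2.resize(w[80:220,280:600],(686,300)),((0,0),(0,109),(0,0)))])[...,::-1])
E
```

```text
11.6 [ 0.5508 -0.0695  0.185 ] [-11.8242   0.435    3.5879] [0.1781 2.0923 0.0744] [-2.3513 -2.0778  0.0069]
```

View pics/c3.png

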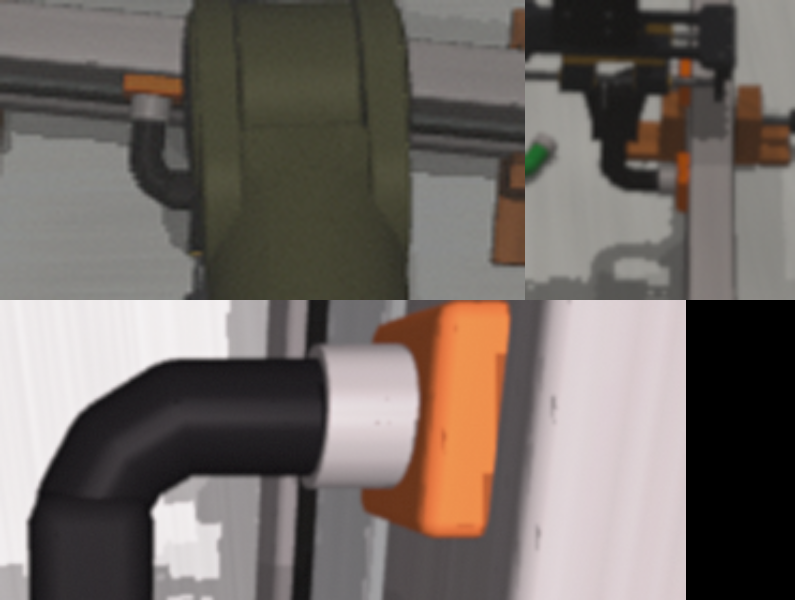

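In the crop both feet sit centred on their seals, the left in the wrist view and the right in the side view. The push is about 11.8 N, with some upward friction (fz rose about 7 N). I ease it by raising the tool slightly, then hold.

>>> move_arm:
  dp:
    - [0,0,-0.01]
    - [0,0,-0.02]
    - [0,0,-0.03]
    - [0,0,-0.03]
    - [0,0,-0.03]
  turn: [0,0,0,0,0]
  jaw: [-1,-1,-1,-1,-1]

```text
time: 12.25
position: [0.5504, -0.0695, 0.1851]
tool_rot: [-2.351, -2.077, 0.008]
ft_force: [-9.6, 0.8, -0.2]
grip_width: 0.245
```

>>> move_arm:
  dp:
    - [0,0,0]
    - [0,0,0]
    - [0,0,0]
    - [0,0,0]
    - [0,0,0]
  turn: [0,0,0,0,0]
  jaw: [-1,-1,-1,-1,-1]

```text
time: 12.75
position: [0.5504, -0.0695, 0.1851]
tool_rot: [-2.351, -2.077, 0.008]
ft_force: [-9.8, 1.3, 0.5]
grip_width: 0.249
```

>>> move_arm:
  dp:
    - [0,0.02,0]
    - [0,0.04,-0.01]
    - [0,0.04,-0.01]
    - [0,0.04,-0.01]
    - [0,0.04,-0.01]
  turn: [0,0,0,0,0]
  jaw: [-1,-1,-1,-1,-1]

```text
time: 13.25
position: [0.5509, -0.0696, 0.1852]
tool_rot: [-2.35, -2.076, 0.009]
ft_force: [-10.9, 1.7, 0.7]
grip_width: 0.251
```

>>> move_arm:
  dp:
    - [0,0,0]
    - [0,0,0]
    - [0,0,0]
    - [0,0,0]
    - [0,0,0]
  turn: [0,0,0,0,0]
  jaw: [-1,-1,-1,-1,-1]

```text
time: 13.75
position: [0.5509, -0.0695, 0.1852]
tool_rot: [-2.35, -2.076, 0.009]
ft_force: [-11.4, 0.8, 0.9]
grip_width: 0.248
```

>>> move_arm:
  dp:
    - [0,0,0]
    - [0,0,0]
    - [0,0,0]
    - [0,0,0]
    - [0,0,0]
  turn: [0,0,0,0,0]
  jaw: [-1,-1,-1,-1,-1]

```text
time: 14.25
position: [0.5509, -0.0696, 0.1852]
tool_rot: [-2.35, -2.076, 0.009]
ft_force: [-11.2, 1.5, 0.4]
grip_width: 0.251
```

```bash
python3 - <<'E'
from h import *
np.set_printoptions(precision=4,suppress=True)
s=ctrl.get_state(); print(s["time"],s["position"],s["ft_force"],s["torque"],s["qd"],s["grip_width"])
w=save("wrist","w7.png");d=save("side","side4.png")
cv2.imwrite("pics/c4.png",np.hstack([cv2.resize(w[80:220,380:580],(500,350),interpolation=2),cv2.resize(d[240:280,320:355],(300,350),interpolation=2)])[...,::-1])
E
```

```text
14.25 [ 0.5509 -0.0696  0.1852] [-11.21     1.5128   0.3544] [0.2454 2.2753 0.0333] [-0.0005 -0.      0.0003 -0.0015 -0.0011 -0.0001 -0.0003] 0.25114369265949743
```

View pics/c4.png

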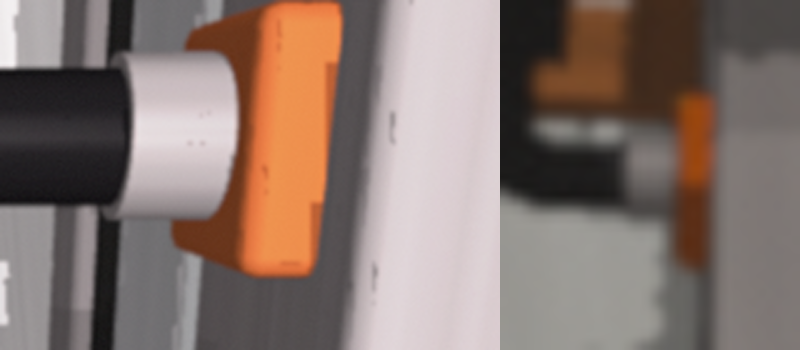

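Both feet are still centred to within about 2 mm, and the arm is steady at about 11.3 N with no yaw moment. I hold for three more seconds and then hand in.

>>> move_arm:
  dp:
    - [0,0.01,0]
    - [0,0.01,0]
    - [0,0.01,0]
    - [0,0.01,0]
    - [0,0.01,0]
  turn: [0,0,0,0,0]
  jaw: [-1,-1,-1,-1,-1]

```text
time: 14.85
position: [0.5511, -0.0696, 0.1852]
tool_rot: [-2.35, -2.076, 0.01]
ft_force: [-12.6, 0.5, 1.1]
grip_width: 0.252
```

>>> move_arm:
  dp:
    - [0,0,0]
    - [0,0,0]
    - [0,0,0]
    - [0,0,0]
    - [0,0,0]
  turn: [0,0,0,0,0]
  jaw: [-1,-1,-1,-1,-1]

```text
time: 15.35
position: [0.5511, -0.0696, 0.1852]
tool_rot: [-2.35, -2.076, 0.01]
ft_force: [-11.6, 1.6, 0.4]
grip_width: 0.25
```

>>> move_arm:
  dp:
    - [0,0,0]
    - [0,0,0]
    - [0,0,0]
    - [0,0,0]
    - [0,0,0]
  turn: [0,0,0,0,0]
  jaw: [-1,-1,-1,-1,-1]

```text
time: 15.85
position: [0.5511, -0.0696, 0.1852]
tool_rot: [-2.35, -2.076, 0.01]
ft_force: [-13.0, 1.1, 1.1]
grip_width: 0.248
```

>>> move_arm:
  dp:
    - [0,0,0]
    - [0,0,0]
    - [0,0,0]
    - [0,0,0]
    - [0,0,0]
  turn: [0,0,0,0,0]
  jaw: [-1,-1,-1,-1,-1]

```text
time: 16.35
position: [0.5511, -0.0696, 0.1852]
tool_rot: [-2.35, -2.076, 0.01]
ft_force: [-11.8, 1.1, 0.9]
grip_width: 0.246
```

>>> move_arm:
  dp:
    - [0,0,0]
    - [0,0,0]
    - [0,0,0]
    - [0,0,0]
    - [0,0,0]
  turn: [0,0,0,0,0]
  jaw: [-1,-1,-1,-1,-1]

```text
time: 16.85
position: [0.5511, -0.0696, 0.1852]
tool_rot: [-2.35, -2.076, 0.01]
ft_force: [-12.1, 0.9, 0.8]
grip_width: 0.252
```

>>> move_arm:
  dp:
    - [0,0,0]
    - [0,0,0]
    - [0,0,0]
    - [0,0,0]
    - [0,0,0]
  turn: [0,0,0,0,0]
  jaw: [-1,-1,-1,-1,-1]

```text
time: 17.35
position: [0.5511, -0.0696, 0.1852]
tool_rot: [-2.35, -2.076, 0.01]
ft_force: [-12.5, 1.0, 1.0]
grip_width: 0.247
```

>>> move_arm:
  dp:
    - [0,0,0]
    - [0,0,0]
    - [0,0,0]
    - [0,0,0]
    - [0,0,0]
  turn: [0,0,0,0,0]
  jaw: [-1,-1,-1,-1,-1]

```text
time: 17.85
position: [0.5511, -0.0696, 0.1852]
tool_rot: [-2.35, -2.076, 0.01]
ft_force: [-13.2, 1.0, 0.4]
grip_width: 0.25
```

```bash
python3 -c "
from bench import ctrl
print(ctrl.close_job()); print(ctrl.get_state()['ft_force'])"
```

```text
the job is handed in; nothing more can be done
None
the job is handed in; nothing more can be done
```

I picked up the black handle, turned it square to the door and pressed both feet onto their orange seals. I handed the job in still gripping and pressing. `close_job` gives no verdict, so I don't know the judged result.

- **Push:** over the last 3.5 s the wrist read 11.6–13.2 N, about 12.3 N on average. The arm stayed still, at x 0.5511, z 0.1852.
- **Grip:** the commanded grip force is 40 N, and the opening read about 22 mm, which matches the bar.
- **Centring:** in the close pictures the left foot was about 1 mm off centre and the right foot about 2 mm or less, against the 6 mm allowed. The right foot showed only in the side camera, so that reading is coarser.
- **Seals:** I could not read the seal joints directly. The push over the seals' total stiffness suggests about 4 mm of squash on each, and the negligible yaw moment suggests both carry the same load.
- **One reading that disagreed:** an upward drag of about 7 N at the feet built up while pressing. I raised the tool about 1 mm, which cut it to about 4 N, roughly the handle's own weight. The tool stayed tilted by about half a degree.

The loaf tin, dish of bolts, screwdriver and scraper should be where they were. The arm never worked near them, but I did not measure them again at the end.

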